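# Clamp the vial rack with the swing strap and cam lever

### The arm

A 7-joint arm with a two-finger parallel gripper is mounted at the origin on a cart in front of the work surface, level with it; the furniture and walls round the work are solid. World frame = base frame: x ahead of the robot, y to its left, z up, the work surface at z = 0. Lengths are in m, angles in rad, forces in N, time in s.
With the tool pointing down it reaches from about 0.4 to 0.9 m from the base axis. Payload 5.5 kg.
Tool frame: the origin (TCP) lies midway between the tips of the shut fingers; the grasp point (between the pads) lies 19 mm behind it; z points along the fingers, x is the direction in which the jaws open and shut, and the axes are right-handed (so a half turn about z gives the same grasp; the last joint's range is limited). The gripper opens to 85 mm and grips with 20 to 120 N. Pads are 22 mm wide; open, the fingers measure 114 mm over their backs; the gripper's body (76 mm by 85 mm) begins 54 mm behind the grasp point. The pads swing forward as they close: fully open they stand 13 mm farther back than shut.
Start: joints at [-0.914, 0.501, -0.427, 1.55, 0.221, 1.138, -0.21], TCP at [0.249, 0.6, 0.231] pointing down, gripper open.
Joint ranges: [-2.88, 2.88], [-0.31, 2.03], [-1.54, 1.56], [0.2, 2.42], [-1.41, 4.55], [0.19, 2.02], [-2.57, 2.57]. Speed limits (rad/s): [2.57, 2.57, 3.14, 3.14, 3.14, 3.14, 3.14].

### API

Orientations are given as a rotation vector (axis times angle).
In Python, from bench import env gives the robot as it stands. The module is installed in compiled form; this text tells all that it offers.
- The arm moves only by the tool drive_tool, never from a script. Its argument "motion" is a list of rows, each a list of 2 entries, a list of its own where there are three numbers: the shift along the tool's x, y, z in mm, then the turn about the tool's z in rad. In form: [[[x, y, z], yaw], ...]. A call has 1 to 12 rows; each row is the pose to reach, as a shift and turn from the pose commanded when the call began, along the tool's axes at that moment; what a row does not reach only later rows make up. A row lasts 1/10 s, in which the tool goes at most 50 mm and 8.59 degrees, less where a joint would pass 70% of its speed; a pose out of reach is approached as far as the arm can. A call with a gripper value outside its range is refused whole. "gripper" is the closure, from 0 (fully open) to 1 (shut), set as the call begins (left out, the last holds). The fingers move at their own pace and stop on an object; "grip_force" is the grip in N (left out, the last holds). Time passes only in rows, so rows that repeat a pose let the fingers close. It gives the time, the measured TCP pose, the force and the opening at its end, in the units of the state.
- env.observe(): the state, without advancing time (a new reading comes with each control period).
- env.capture(name): name is "side" or "top"; returns (picture, depth): 480x640x3 uint8, red, green, blue; 480x640 float32, m along the optical axis (not along the pixel's ray), 0 where there is no reading.
- env.camera_params(name): a dict with "fx", "fy", "cx", "cy" (pixels), "D" ([k1, k2, p1, p2, k3] as OpenCV has them; the pictures are not rectified), "rvec" (rotation vector, rad) and "tvec" (3), from world to camera coordinates, as OpenCV has them. Camera axes: x right, y down, z forward; pixel columns grow to the right and rows downward; lengths in m; the calibration is good to about 2 mm. A picture is of the moment at which its call begins. camera_params takes no time and is no camera call.
- env.job_done(): hands the job in, once; it reports no verdict.
Trained networks look in the newest picture that a camera, given by its name, has taken for a name from the list of things; names that differ only in an ending like _2 or _b are one class to them, and where a whole thing is asked for, a point or a joint stands for the part that bears it (a point fixed in the world has none). Each returns a list of dicts, best first, with "p" (0 to 1); they miss things now and then, are a little off and sometimes report something else, mostly with a low value. They report only what shows in the picture. A call takes as long as a camera call. They do not tell look-alikes from the thing itself.
- env.boxes_of(camera, query): "point" ([x, y, z] in m, in the coordinates of the camera as it stood for that picture, good to about 4 mm: the middle of the surface that is visible of it).
The state is a dict: "t": time; "joint_positions": joint angles; "qd": joint speeds; "effort": joint torques, N m; "tool_pos": TCP position; "eef_rot": TCP orientation; "force": force on the tool from outside, world axes, zero at the start; "wrist_torque": the same for the moment, N m; "gripper_width": finger opening in m.
Only numpy, scipy, OpenCV 4.12 (cv2) and the standard library are available. Lean on these libraries where they do the work, as an engineer would, in place of code of your own. Each camera call takes 0.05 s, during which the arm holds its last target. There are 200 camera calls.

### The job

Clamp the blue vial rack down on its jig plate, only by pushing with the fingers: swing the steel clamp strap over the rack until it comes to its stop, then push the red cam lever all the way down so that the rubber foot presses on the rack. Do not push the lever before the strap is across, keep the fingers off the rack, and leave the rack, its vials and the other things standing where they are.

Things in the scene. Friction and masses are not known exactly. Their poses are not given: they have to be found in the camera images.
- jig: Aluminium jig plate, fixed to the worktop, 190 (x) x 180 (y) x 12 mm thick, with a steel clamp post. Origin on the worktop (z = 0) under the vertical axis of the post; jig z is up. The plate spans jig x -95 to +95, y -136 to +44 mm. The rack stands on the plate on the -y side of the post, centred near jig (0, -77) mm.
- strap (a joint): Swing of the clamp strap about the vertical post axis (jig origin), rad. 0 = across the rack, at its stop, pointing along jig -y; grows as it swings open, anticlockwise from above: at angle s it points along (sin s, -cos s) in the jig's x, y. Starts at 0.75 to 1.35. Friction keeps it where it is left; about 1 N at the end moves it.
- cam_lever (a joint): Angle of the red cam lever, rad. 0 = up, leaning 15 degrees back from vertical; 1.2 = fully down at its stop, 6 degrees above level. It swings with the strap, goes down on the side of the post opposite to it (jig +y once the strap is across) and lowers the strap 9 mm. Friction holds it where it is left; about 3 N near its end moves it.
- strap_end (a point): Point on the centre line of the strap, mid thickness, 125 mm from the post axis, 12 mm from its rounded end. The steel strap is 24 mm wide, 12 mm thick and reaches 137 mm from the post axis; while the lever is up its underside is 61 to 62 mm and its top 73 to 74 mm above the worktop.
- lever_pivot (a point): Pivot of the cam lever, on the post axis, 98 mm above the worktop.
- lever_end (a point): Far end of the lever's red grip, on its centre line, 88 mm from the pivot. The grip is a red bar 20 mm wide and 12 mm thick, 32 to 88 mm from the pivot.
- clamp_foot: The sprung black rubber foot, 24 mm in diameter, under the strap 77 mm from the post axis; its underside is 49 to 50 mm above the worktop while the lever is up. This body's origin lies on the post axis at the worktop, not in the foot.
- rack: Loose blue vial rack, 92 (x) x 168 (y) x 32 mm high, origin at the centre of its underside, standing on the jig plate (its top 44 mm above the worktop), its long side along the jig's x axis.
- vial_a: Small clear screw vial, blue cap, 11 mm in diameter, 34 mm high, standing in the rack; origin at the centre of its underside. Its top is 50 mm above the worktop.
- vial_b: The same size of vial with a black cap, standing in the rack.
- vial_c: The same size of vial with a blue cap, standing in the rack.
- bottle: Loose clear bottle with a blue cap, 56 mm in diameter, 104 mm high, on the worktop beside the jig, past the marker; origin at the centre of its underside.
- marker: Loose blue and white marker pen, 130 mm long, 17 mm thick, lying beside the jig on the lever's side; origin under its middle.
- amber_vial: Loose amber vial with a black cap, 24 mm in diameter, 51 mm high, standing beside the jig; origin at the centre of its underside.
- filter: Loose blue and white syringe filter, 30 mm in diameter, 15 mm high, lying beside the jig on the side to which the strap opens; origin at the centre of its underside.
Not all that is in view belongs to the job. There is more than one size of the bottle; the job needs the larger. Leave any pink look-alike of the amber_vial alone.

How it is judged:
On the way, in this order (a step that is already met when the one before it is completed fails the run):
1. the strap has been swung across the rack to its stop, the lever still up (value of joint strap below 0.06 rad and value of joint cam_lever below 0.35 rad), for 0.2 s.
2. the cam lever has been pushed down and the foot presses on the rack (value of joint cam_lever above 1.08 rad and contact force between clamp_foot and rack above 2 N), for 0.2 s.
At the end, for the whole second after the job is handed in: The strap lies across the rack (joint under 0.06 rad), the lever is down (over 1.08 of 1.2 rad), the foot presses on the rack with more than 2 N, the rack has moved less than 12 mm and is at rest, the vials stand in the rack and the bottle and amber vial are upright (all of step 2 and value of joint strap below 0.06 rad and distance of rack from where it was at the start of the episode below 0.012 m and linear speed of rack below 0.01 m/s and angle between each of vial_a, vial_b, vial_c's own z axis and vertical below 0.5 rad and angle between each of bottle, amber_vial's own z axis and vertical below 0.2 rad); the robot touches nothing.
It fails at once if the lever is pushed down while the strap is not across the rack (value of joint cam_lever above 0.4 rad and value of joint strap above 0.12 rad).
It fails at once if the fingers push on the rack (contact force between the fingers and rack above 1.5 N).
It fails at once if the rack is shifted or lifted by more than 12 mm (distance of rack from where it was at the start of the episode above 0.012 m).
It fails at once if a vial is taken from the rack or displaced by more than 15 mm (distance of any of vial_a, vial_b, vial_c from where it was at the start of the episode above 0.015 m).
It fails at once if the bottle, marker, amber vial or syringe filter is lifted or displaced by more than 20 mm (distance of any of bottle, marker, amber_vial, filter from where it was at the start of the episode above 0.02 m).
It also fails if it takes over 53 s, if anything falls off the work surface, if the arm or the gripper's body presses on something with over 40 N, if the wrist force passes 120 N, or if a joint passes its speed limit or range.

## Working session

There is one attempt and no reset: what is moved stays moved. The work goes in short steps, Python scripts to look and compute and a tool call to move; the robot and the scene stay as the last step left them, time stands still between calls to the robot, and variables do not carry over. Pictures are saved under pics/ and viewed, about 8 in all and at most 12, crops included, and the job is handed in when it is done.

Besides the shell and the picture viewer there is one more tool, called after "Request:" by a JSON object that holds its "fn" and its "kwargs". drive_tool: Moves the arm, as the interface text tells. Its arguments: {"type":"object","properties":{"motion":{"type":"array","items":{"type":"array"}},"gripper":{"type":"number"},"grip_force":{"type":"number"}},"required":["motion"]}

```bash
mkdir -p pics; cat > h.py <<'E'
from bench import env
import numpy as np, cv2
def R(n):
    p=env.camera_params(n); M,_=cv2.Rodrigues(np.array(p["rvec"],float)); return p,M,np.array(p["tvec"],float).ravel()
def c2w(n,X):
    p,M,t=R(n); return M.T@(np.array(X)-t)
def proj(n,X):
    p,M,t=R(n); K=np.array([[p["fx"],0,p["cx"]],[0,p["fy"],p["cy"]],[0,0,1]])
    return cv2.projectPoints(np.array(X,float).reshape(-1,1,3),np.array(p["rvec"],float),t,K,np.array(p["D"],float))[0].reshape(-1,2)
def cloud(n,d):
    p,M,t=R(n); K=np.array([[p["fx"],0,p["cx"]],[0,p["fy"],p["cy"]],[0,0,1]])
    v,u=np.mgrid[0:480,0:640]; uv=np.stack([u,v],-1).reshape(-1,1,2).astype(np.float64)
    xy=cv2.undistortPoints(uv,K,np.array(p["D"],float)).reshape(480,640,2)
    P=np.dstack([xy[...,0]*d,xy[...,1]*d,d]); return (P-t)@M
E
python3 - <<'E'
from h import *
s=env.observe(); print({k:np.round(v,3) for k,v in s.items()})
for n in("top","side"):
    im,d=env.capture(n); cv2.imwrite(f"pics/{n}0.png",im[...,::-1]); np.save(f"{n}0.npy",d); np.save(f"{n}0i.npy",im)
    p,M,t=R(n); print(n,np.round(-M.T@t,3))
    for q in["jig","strap","cam_lever","strap_end","lever_end","lever_pivot","rack","vial_a","bottle","marker","amber_vial","filter"]:
        for r in env.boxes_of(n,q)[:3]:
            w=c2w(n,r["point"]); print(q,round(r["p"],2),np.round(w,3),np.round(proj(n,w)[0]))
E
```

```text
{'t': np.float64(0.0), 'joint_positions': array([-0.914,  0.502, -0.427,  1.551,  0.221,  1.138, -0.21 ]), 'qd': array([-0.001, -0.001, -0.001, -0.001, -0.001, -0.001, -0.   ]), 'effort': array([-2.0000e-03, -5.6951e+01, -5.8170e+00, -2.8094e+01,  1.1000e-02,
        1.2000e-02,  0.0000e+00]), 'tool_pos': array([0.249, 0.6  , 0.23 ]), 'eef_rot': array([ 2.612,  1.743, -0.003]), 'force': array([ 0.254, -0.46 , -0.287]), 'wrist_torque': array([ 0.06 , -0.036, -0.038]), 'gripper_width': np.float64(0.085)}
top [ 0.36  -0.36   0.961]
jig 0.57 [ 0.462 -0.287  0.013] [265. 286.]
jig 0.53 [ 0.481 -0.21   0.047] [219. 274.]
strap 0.93 [ 0.441 -0.269  0.07 ] [252. 295.]
strap 0.66 [ 0.501 -0.491  0.065] [382. 259.]
cam_lever 0.93 [ 0.484 -0.295  0.141] [264. 264.]
strap_end 0.87 [ 0.418 -0.258  0.075] [245. 309.]
lever_pivot 0.88 [ 0.48  -0.293  0.14 ] [263. 266.]
lever_pivot 0.2 [ 0.354 -0.255  0.011] [247. 349.]
rack 0.78 [ 0.48  -0.207  0.049] [217. 274.]
vial_a 0.47 [ 0.509 -0.172  0.048] [197. 258.]
bottle 0.82 [ 0.502 -0.486  0.067] [380. 258.]
bottle 0.72 [ 0.496 -0.591  0.045] [438. 26
[... 399 characters left out ...]
4] [259. 246.]
cam_lever 0.59 [ 0.484 -0.303  0.108] [298. 232.]
strap_end 0.85 [ 0.42  -0.264  0.073] [261. 246.]
lever_end 0.92 [ 0.483 -0.305  0.109] [297. 232.]
lever_end 0.69 [ 0.469 -0.236  0.024] [282. 260.]
lever_pivot 0.71 [ 0.38  -0.37   0.029] [255. 294.]
lever_pivot 0.68 [ 0.485 -0.298  0.107] [297. 232.]
rack 0.68 [ 0.47  -0.233  0.023] [282. 260.]
vial_a 0.68 [ 0.467 -0.296  0.017] [289. 275.]
bottle 0.95 [ 0.493 -0.512  0.059] [346. 305.]
bottle 0.64 [ 0.498 -0.607  0.044] [376. 346.]
marker 0.78 [ 0.472 -0.419  0.01 ] [313. 307.]
amber_vial 0.77 [ 0.389 -0.423  0.024] [268. 310.]
amber_vial 0.76 [ 0.383 -0.369  0.029] [256. 294.]
filter 0.51 [ 0.357 -0.262  0.007] [232. 282.]
```

View pics/top0.png

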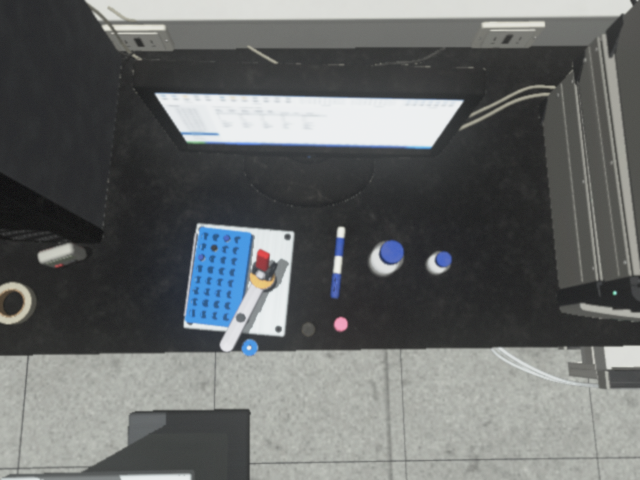

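View pics/side0.png

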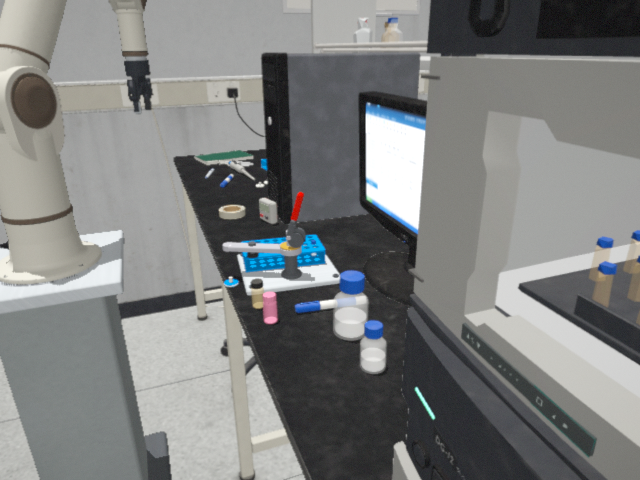

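The top view shows the jig (187–293, 225–335) with the rack to the left of the post. The strap tip is near (227, 347), the red lever near (263, 258) and the filter at (249, 348). There are two bottles: the larger at (385, 257) and the smaller at (438, 263). The amber vial is dark at (308, 329) and its pink look-alike is at (341, 324). Next I fit the geometry.

```bash
python3 - <<'E'
from h import *
d=np.load("top0.npy"); im=np.load("top0i.npy").astype(int); P=cloud("top",d)
m=(d>0)&(P[...,0]>.33)&(P[...,0]<.62)&(P[...,1]>-.4)&(P[...,1]<-.08)
bright=im.min(-1)>150
pl=m&bright&(P[...,2]>.004)&(P[...,2]<.022)
blue=m&(im[...,2]>im[...,0]+60)&(P[...,2]>.03)&(P[...,2]<.06)
for nm,k in(("plate",pl),("rack",blue)):
    q=P[k]; r=cv2.minAreaRect(q[:,:2].astype(np.float32)*1000); print(nm,len(q),np.round(r[0]),np.round(r[1]),r[2],np.median(q[:,2]).round(4)); print(np.round(cv2.boxPoints(r)))
for nm in("top","side"):
    d=np.load(nm+"0.npy"); im=np.load(nm+"0i.npy").astype(int); P=cloud(nm,d)
    m=(d>0)&(P[...,0]>.33)&(P[...,0]<.62)&(P[...,1]>-.4)&(P[...,1]<-.08)
    red=m&(im[...,0]>150)&(im[...,1]<90)&(im[...,2]<90)&(P[...,2]>.09)
    q=P[red]; o=np.argsort(q[:,2]); print(nm,"lever",len(q),q[o[:8]].mean(0).round(3),q[o[-8:]].mean(0).round(3))
    st=m&(P[...,2]>.066)&(P[...,2]<.080)&(im.max(-1)-im.min(-1)<25)&(im.min(-1)>90)
    q=P[st]; c=q.mean(0); print(nm,"strap",len(q),c.round(4),np.median(q[:,2]))
    l=cv2.fitLine(q[:,:2].astype(np.float32),cv2.DIST_HUBER,0,.001,.001).ravel(); print(l.round(4)); 
    t=(q[:,:2]-l[2:])@l[:2]; print("ends",(l[2:]+l[:2]*t.min()).round(4),(l[2:]+l[:2]*t.max()).round(4))
# obstacles height map near the route
d=np.load("top0.npy");P=cloud("top",d)
for y in np.arange(-.45,.5,.05):
    k=(d>0)&(P[...,1]>y)&(P[...,1]<y+.05)&(P[...,0]>.3)&(P[...,2]>.12); print(round(y,2),"tall xmin",P[k][:,0].min().round(3) if k.any() else None,P[k][:,2].max().round(2) if k.any() else None)
E
```

```text
plate 3092 [ 458. -238.] [178. 229.] 84.15241241455078 0.0131
[[ 335. -316.]
 [ 563. -339.]
 [ 581. -161.]
 [ 353. -138.]]
rack 3644 [ 478. -208.] [ 92. 168.] 82.62503814697266 0.0447
[[ 389. -243.]
 [ 555. -264.]
 [ 567. -173.]
 [ 400. -151.]]
top lever 116 [ 0.482 -0.289  0.153] [ 0.492 -0.297  0.186]
top strap 998 [ 0.4041 -0.2516  0.0746] 0.07457530471076743
[ 0.8864 -0.463   0.4041 -0.2516]
ends [ 0.3505 -0.2236] [ 0.4915 -0.2973]
side lever 184 [ 0.479 -0.299  0.133] [ 0.492 -0.299  0.183]
side strap 541 [ 0.4133 -0.2644  0.0722] 0.07306048349789841
[ 0.8523 -0.5231  0.4058 -0.2613]
ends [ 0.3497 -0.2269] [ 0.484  -0.3093]
-0.45 tall xmin 0.667 0.35
-0.4 tall xmin 0.669 0.35
-0.35 tall xmin 0.47 0.35
-0.3 tall xmin 0.468 0.35
-0.25 tall xmin 0.674 0.35
-0.2 tall xmin 0.676 0.35
-0.15 tall xmin 0.678 0.35
-0.1 tall xmin None None
-0.05 tall xmin 0.699 0.39
-0.0 tall xmin 0.542 0.39
0.05 tall xmin 0.543 0.26
0.1 tall xmin 0.546 0.17
0.15 tall xmin None None
0.2 tall xmin None None
0.25 tall xmin None None
0.3 tall xmin None None
0.35 tall xmin None None
0.4 tall xmin None None
0.45 tall xmin None None
```

Request:
{"fn": "drive_tool", "kwargs": {"motion": [[[-50,68,-20],0],[[-100,136,-40],0],[[-150,204,-50],0],[[-211,273,-50],0],[[-211,273,-50],0],[[-211,273,-50],0],[[-211,273,-50],0],[[-270,298,-50],0],[[-330,322,-50],0],[[-390,347,-50],0],[[-442,369,-50],0],[[-442,369,-50],0]], "gripper": 1}}

```text
t: 2.5
tool_pos: [0.4203, 0.0487, 0.2817]
eef_rot: [2.612, 1.744, 0.002]
force: [0.7, 0.3, -0.6]
gripper_width: -0.0002
```

```bash
cat >> h.py <<'E'
post=np.array([.470,-.286]); jx=np.array([-.992,.126]); jy=np.array([-.126,-.992])
def rel(W,yaw=None):
    s=env.observe(); M,_=cv2.Rodrigues(np.array(s["eef_rot"],float))
    for w in W: print(np.round(w,4),"->",np.round(M.T@(np.array(w)-s["tool_pos"])*1000).astype(int).tolist())
    a=np.arctan2(M[1,0],M[0,0]); print("toolx ang",a.round(3), "q7",s["joint_positions"][6].round(2))
def strap(s,off,r=.115,z=.057):
    u=np.sin(s)*jx-np.cos(s)*jy; n=np.cos(s)*jx+np.sin(s)*jy; return [*(post+r*u+off*n),z]
E
python3 -c "
from h import *
a=strap(1.215,.05); rel([[*a[:2],.28],[*a[:2],.15],a])"
```

```text
[ 0.3449 -0.277   0.28  ] -> [-330, 55, 2]
[ 0.3449 -0.277   0.15  ] -> [-330, 55, 132]
[ 0.3449 -0.277   0.057 ] -> [-330, 55, 225]
toolx ang 1.177 q7 1.0
```

Request:
{"fn": "drive_tool", "kwargs": {"motion": [[[-50,8,0],-0.05],[[-100,17,0],-0.1],[[-150,25,0],-0.15],[[-200,33,0],-0.2],[[-250,42,0],-0.27],[[-300,50,0],-0.27],[[-330,55,0],-0.27],[[-330,55,45],-0.27],[[-330,55,90],-0.27],[[-330,55,132],-0.27],[[-330,55,132],-0.27],[[-330,55,132],-0.27]]}}

```text
t: 3.7
tool_pos: [0.3446, -0.2752, 0.1497]
eef_rot: [-2.354, -2.079, 0.001]
force: [0.3, -0.2, 1.0]
gripper_width: 0.0003
```

```bash
python3 - <<'E'
from h import *
print(env.observe()["tool_pos"].round(4))
im,d=env.capture("top"); cv2.imwrite("pics/top1.png",cv2.resize(im[200:380,160:400,::-1],None,fx=3,fy=3,interpolation=cv2.INTER_CUBIC))
im,d=env.capture("side"); cv2.imwrite("pics/side1.png",cv2.resize(im[150:330,180:420,::-1],None,fx=3,fy=3,interpolation=cv2.INTER_CUBIC))
a=strap(1.215,.05); rel([a]+[strap(s,.028) for s in (1.215,1.1,1.0,.9,.8,.7,.6,.5,.4,.3)])
E
```

```text
[ 0.3446 -0.2752  0.1497]
[ 0.3449 -0.277   0.057 ] -> [-1, -2, 94]
[ 0.3551 -0.2575  0.057 ] -> [20, 6, 94]
[ 0.3592 -0.2445  0.057 ] -> [33, 8, 94]
[ 0.3639 -0.2336  0.057 ] -> [45, 12, 94]
[ 0.3696 -0.2233  0.057 ] -> [55, 16, 94]
[ 0.3764 -0.2136  0.057 ] -> [66, 22, 94]
[ 0.3841 -0.2046  0.057 ] -> [76, 28, 94]
[ 0.3926 -0.1964  0.057 ] -> [85, 36, 94]
[ 0.402  -0.1892  0.057 ] -> [93, 44, 94]
[ 0.412  -0.1828  0.057 ] -> [101, 53, 94]
[ 0.4226 -0.1776  0.057 ] -> [107, 63, 95]
toolx ang 1.447 q7 2.15
```

View pics/top1.png

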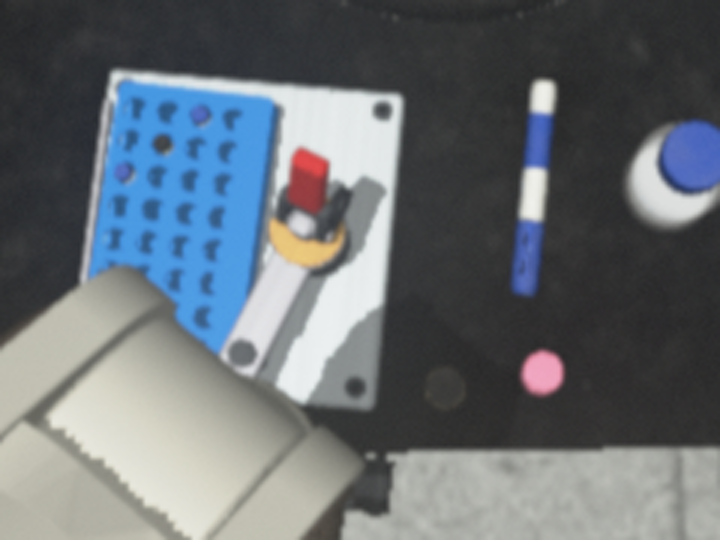

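View pics/side1.png

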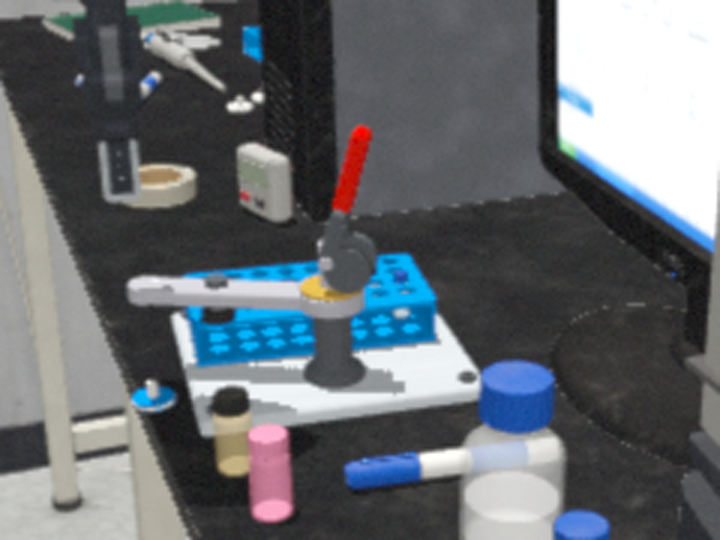

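The side crop shows the fingers hanging clear of the strap tip, with the filter low beneath. The larger bottle is the one beside the marker. The brown glass vial with the black cap is the amber vial and the pink one is left alone. Now I descend and start the push.

Request:
{"fn": "drive_tool", "kwargs": {"motion": [[[0,-2,30],0],[[0,-2,60],0],[[0,-2,93],0],[[0,-2,93],0],[[8,2,93],0],[[15,4,93],0],[[20,6,93],0],[[26,7,93],0],[[33,8,93],0],[[39,10,93],0],[[45,12,93],0],[[45,12,93],0]]}}

```text
t: 5.0
tool_pos: [0.3625, -0.2308, 0.0562]
eef_rot: [-2.352, -2.081, -0.0]
force: [-0.0, 0.2, 0.1]
gripper_width: 0.0002
```

```bash
python3 - <<'E'
from h import *
for k in range(3): s=env.observe(); print(s["force"].round(1),s["tool_pos"].round(4))
im,d=env.capture("side"); cv2.imwrite("pics/side2.png",cv2.resize(im[150:330,180:420,::-1],None,fx=3,fy=3,interpolation=cv2.INTER_CUBIC))
rel([strap(s,.028) for s in (1.0,.9,.8,.7,.6,.5,.4,.3)])
E
```

```text
[-0.   0.2  0.1] [ 0.3625 -0.2308  0.0562]
[-0.   0.2  0.1] [ 0.3625 -0.2308  0.0562]
[-0.   0.2  0.1] [ 0.3625 -0.2308  0.0562]
[ 0.3639 -0.2336  0.057 ] -> [-2, 2, -1]
[ 0.3696 -0.2233  0.057 ] -> [9, 6, -1]
[ 0.3764 -0.2136  0.057 ] -> [19, 12, -1]
[ 0.3841 -0.2046  0.057 ] -> [29, 18, -1]
[ 0.3926 -0.1964  0.057 ] -> [38, 26, -1]
[ 0.402  -0.1892  0.057 ] -> [47, 34, -1]
[ 0.412  -0.1828  0.057 ] -> [54, 43, -1]
[ 0.4226 -0.1776  0.057 ] -> [61, 53, -1]
toolx ang 1.448 q7 2.12
```

View pics/side2.png

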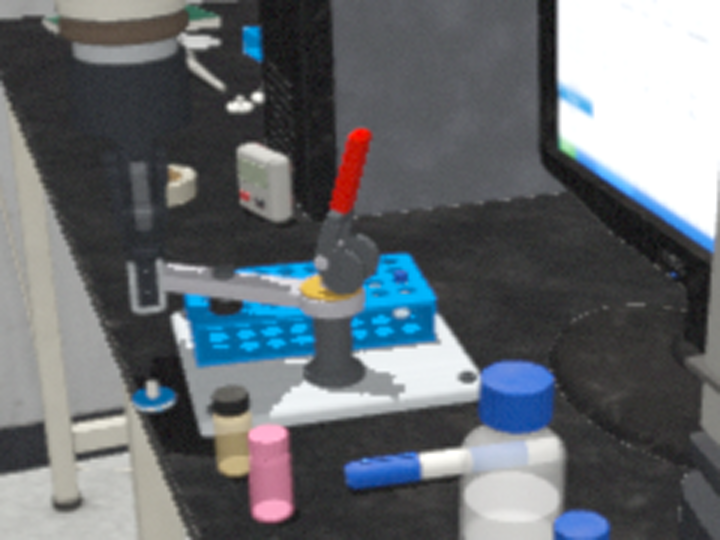

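The finger stands against the strap's near side at crop (145, 285) and the strap is swinging with it, so I continue along the arc.

Request:
{"fn": "drive_tool", "kwargs": {"motion": [[[4,4,0],0],[[9,6,0],0],[[14,9,0],0],[[19,12,0],0],[[24,15,0],0],[[29,18,0],0],[[34,22,0],0],[[38,26,0],0],[[43,30,0],0],[[47,34,0],0],[[54,43,0],0],[[54,43,0],0]]}}

```text
t: 6.25
tool_pos: [0.4133, -0.1826, 0.0564]
eef_rot: [2.352, 2.082, 0.002]
force: [-0.1, 0.1, -0.5]
gripper_width: 0.0004
```

```bash
python3 - <<'E'
from h import *
rel([strap(s,.027) for s in (.4,.3,.2,.1,0)]+[strap(0,.023),strap(0,.018)])
im,d=env.capture("side"); cv2.imwrite("pics/side3.png",cv2.resize(im[150:330,180:420,::-1],None,fx=3,fy=3,interpolation=cv2.INTER_CUBIC))
E
```

```text
[ 0.4129 -0.1826  0.057 ] -> [0, 0, -1]
[ 0.4235 -0.1774  0.057 ] -> [6, 10, -1]
[ 0.4346 -0.1733  0.057 ] -> [12, 20, -1]
[ 0.446  -0.1703  0.057 ] -> [16, 31, -1]
[ 0.4577 -0.1685  0.057 ] -> [19, 42, -1]
[ 0.4617 -0.169   0.057 ] -> [19, 46, -1]
[ 0.4666 -0.1697  0.057 ] -> [19, 51, -1]
toolx ang 1.449 q7 1.97
```

View pics/side3.png

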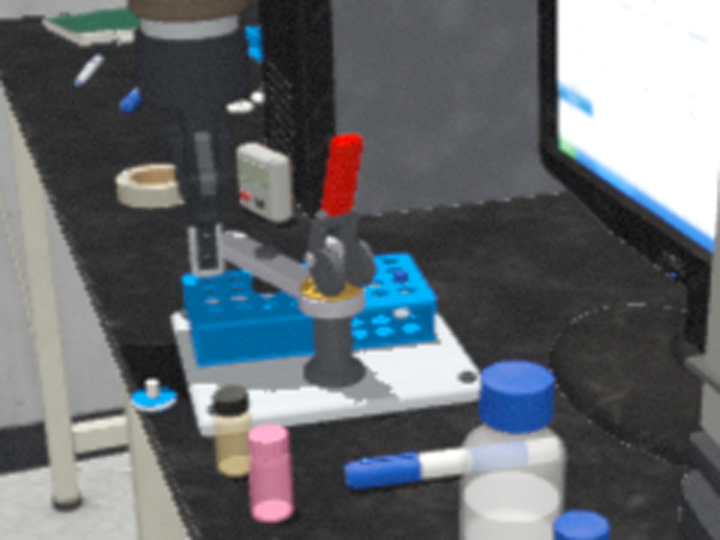

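The strap is now about 0.4 rad open with the fingertip at crop (207, 270), above the rack. I continue towards the stop.

Request:
{"fn": "drive_tool", "kwargs": {"motion": [[[3,5,0],0],[[6,10,0],0],[[9,15,0],0],[[12,20,0],0],[[14,25,0],0],[[16,31,0],0],[[17,34,0],0],[[18,37,0],0],[[18,39,0],0],[[18,41,0],0],[[18,42,0],0],[[18,42,0],0]]}}

```text
t: 7.5
tool_pos: [0.4555, -0.171, 0.0563]
eef_rot: [-2.354, -2.08, -0.0]
force: [-0.5, 0.8, -0.0]
gripper_width: -0.0002
```

Request:
{"fn": "drive_tool", "kwargs": {"motion": [[[0,1,0],0],[[0,2,0],0],[[0,3,0],0],[[0,3,0],0]]}}

```text
t: 7.9
tool_pos: [0.4586, -0.1714, 0.0563]
eef_rot: [2.354, 2.08, 0.0]
force: [-0.7, 0.7, 0.1]
gripper_width: -0.0
```

Request:
{"fn": "drive_tool", "kwargs": {"motion": [[[0,1,0],0],[[0,2,0],0],[[0,3,0],0],[[0,3,0],0]]}}

```text
t: 8.3
tool_pos: [0.4616, -0.1718, 0.0563]
eef_rot: [2.354, 2.08, 0.0]
force: [0.3, 1.6, -0.5]
gripper_width: -0.0002
```

```bash
cat >> h.py <<'E'
def meas():
    im,d=env.capture("side"); P=cloud("side",d); im=im.astype(int)
    m=(d>0)&(P[...,0]>.35)&(P[...,0]<.56)&(P[...,1]>-.4)&(P[...,1]<-.12)
    st=m&(P[...,2]>.070)&(P[...,2]<.078)&(im.max(-1)-im.min(-1)<25)&(im.min(-1)>90)
    q=P[st]; 
    if len(q)>20:
        l=cv2.fitLine(q[:,:2].astype(np.float32),cv2.DIST_HUBER,0,.001,.001).ravel(); v=l[:2]*np.sign(l[1])
        print("strap",len(q),"c",q.mean(0).round(4),"s",np.arctan2(v@jx,-v@jy).round(3))
    r=m&(im[...,0]>150)&(im[...,1]<90)&(im[...,2]<90)&(P[...,2]>.08); q=P[r]
    if len(q): o=np.argsort((q[:,:2]-post)@jy+ -0*q[:,2]); print("lever",len(q),q[o[:8]].mean(0).round(3),q[o[-8:]].mean(0).round(3),"ztop",q[:,2].max().round(3))
    return im
E
python3 -c "
from h import *
im=meas(); print(env.observe()['force'].round(1))"
```

```text
strap 143 c [ 0.4715 -0.2297  0.0734] s 0.039
lever 259 [ 0.469 -0.298  0.134] [ 0.47  -0.315  0.178] ztop 0.184
[-0.9  0.1 -0.5]
```

Not yet firm at the stop, so I push on in small steps until the force rises.

Request:
{"fn": "drive_tool", "kwargs": {"motion": [[[0,1,0],0],[[0,2,0],0],[[0,3,0],0],[[0,3,0],0]]}}

```text
t: 8.75
tool_pos: [0.462, -0.1718, 0.0559]
eef_rot: [-2.352, -2.077, 0.004]
force: [-6.6, 1.9, 4.2]
gripper_width: 0.0001
```

Request:
{"fn": "drive_tool", "kwargs": {"motion": [[[0,1,0],0],[[0,2,0],0],[[0,2,0],0],[[0,2,0],0]]}}

```text
t: 9.15
tool_pos: [0.4621, -0.1717, 0.0556]
eef_rot: [-2.35, -2.074, 0.006]
force: [-10.9, 2.3, 8.3]
gripper_width: 0.0
```

```bash
python3 -c "
from h import *
im=meas(); print(env.observe()['force'].round(1))"
```

```text
strap 141 c [ 0.4711 -0.2288  0.0734] s 0.049
lever 262 [ 0.47  -0.298  0.133] [ 0.47  -0.316  0.178] ztop 0.184
[-9.8  2.3  8.9]
```

The force rose to 11 N without further motion, so the strap is at its stop (side-camera depth fit reads 0.04–0.05, biased since it sees mostly the strap's edge). I back off, raise, and compute the lever path.

Request:
{"fn": "drive_tool", "kwargs": {"motion": [[[0,-10,0],0],[[0,-40,0],0],[[0,-60,0],0],[[0,-60,-50],0],[[0,-60,-100],0],[[0,-60,-150],0],[[0,-60,-190],0],[[0,-60,-190],0]]}}

```text
t: 10.0
tool_pos: [0.4112, -0.1666, 0.2525]
eef_rot: [2.347, 2.072, 0.013]
force: [0.9, 0.3, -0.2]
gripper_width: 0.0002
```

```bash
cat >> h.py <<'E'
def lev(phi,rho=.068,h=.0145):
    p=np.radians(phi); y=rho*np.sin(p)-.006*np.cos(p)-h; z=.098+rho*np.cos(p)+.006*np.sin(p); return [*(post+[.0005,-.001]+y*jy),z]
E
python3 - <<'E'
from h import *
im=meas(); cv2.imwrite("pics/side4.png",cv2.resize(im[150:330,180:420,::-1].astype(np.uint8),None,fx=3,fy=3,interpolation=cv2.INTER_CUBIC))
im,d=env.capture("top"); P=cloud("top",d); im=im.astype(int)
m=(d>0)&(P[...,2]>.068)&(P[...,2]<.08)&(P[...,0]>.4)&(P[...,0]<.55)&(P[...,1]>-.26)&(P[...,1]<-.13)&(im.max(-1)-im.min(-1)<40)
q=P[m]
if len(q)>20:
    l=cv2.fitLine(q[:,:2].astype(np.float32),cv2.DIST_HUBER,0,.001,.001).ravel(); v=l[:2]*np.sign(l[1]); print("top s",len(q),np.arctan2(v@jx,-v@jy).round(3))
b=lev(15); st=[*(post+[.0005,-.001]-.035*jy)]
rel([[*st,.246],[*st,.160]]); 
E
```

```text
strap 133 c [ 0.4731 -0.2296  0.0732] s -0.016
lever 260 [ 0.47  -0.299  0.134] [ 0.469 -0.315  0.177] ztop 0.184
top s 839 0.017
[ 0.4749 -0.2523  0.246 ] -> [-78, 77, 2]
[ 0.4749 -0.2523  0.16  ] -> [-78, 77, 88]
toolx ang 1.447 q7 1.8
```

View pics/side4.png

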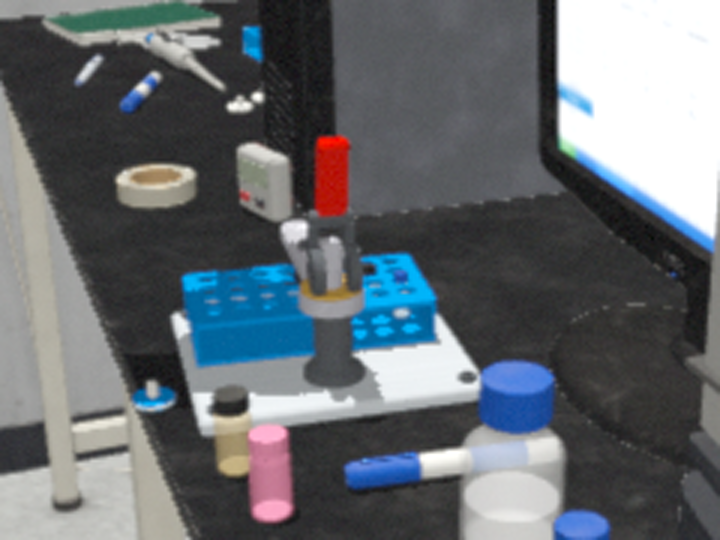

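The strap lies across the rack (top-view fit 0.017 rad, side −0.016) with the lever still up at crop (332, 175), and nothing else has moved. Now I go to the strap side of the lever.

Request:
{"fn": "drive_tool", "kwargs": {"motion": [[[-30,30,0],0],[[-60,60,0],0],[[-78,77,0],0],[[-78,77,0],0],[[-78,77,30],0],[[-78,77,60],0],[[-78,77,88],0],[[-78,77,88],0],[[-78,77,88],0]]}}

```text
t: 11.0
tool_pos: [0.4726, -0.2512, 0.1575]
eef_rot: [-2.353, -2.078, 0.002]
force: [0.6, 0.4, 0.7]
gripper_width: 0.0001
```

```bash
python3 - <<'E'
from h import *
rel([lev(a) for a in range(15,86,7)]+[lev(88)])
E
```

```text
[ 0.4708 -0.2843  0.1652] -> [-33, 2, -8]
[ 0.4698 -0.2924  0.1633] -> [-41, 2, -6]
[ 0.4688 -0.3001  0.1604] -> [-49, 2, -3]
[ 0.4679 -0.3075  0.1565] -> [-56, 2, 1]
[ 0.467  -0.3143  0.1518] -> [-63, 2, 6]
[ 0.4662 -0.3205  0.1463] -> [-70, 2, 11]
[ 0.4656 -0.3259  0.1401] -> [-75, 2, 17]
[ 0.465  -0.3306  0.1332] -> [-80, 2, 24]
[ 0.4645 -0.3345  0.1258] -> [-84, 2, 32]
[ 0.4641 -0.3374  0.118 ] -> [-87, 2, 39]
[ 0.4639 -0.3393  0.1099] -> [-89, 2, 48]
[ 0.4638 -0.3398  0.1064] -> [-89, 2, 51]
toolx ang 1.447 q7 2.03
```

Request:
{"fn": "drive_tool", "kwargs": {"motion": [[[-15,2,-8],0],[[-25,2,-8],0],[[-33,2,-8],0],[[-37,2,-7],0],[[-41,2,-6],0],[[-45,2,-5],0],[[-49,2,-3],0],[[-53,2,-1],0],[[-56,2,1],0],[[-60,2,3],0],[[-63,2,6],0],[[-63,2,6],0]]}}

```text
t: 12.2
tool_pos: [0.4673, -0.3152, 0.1517]
eef_rot: [-2.355, -2.079, 0.001]
force: [0.1, -0.4, 1.0]
gripper_width: -0.0002
```

```bash
python3 - <<'E'
from h import *
im=meas(); cv2.imwrite("pics/side5.png",cv2.resize(im[150:330,180:420,::-1].astype(np.uint8),None,fx=3,fy=3,interpolation=cv2.INTER_CUBIC))
rel([lev(a) for a in (43,50,57,64,71,78,85,88)])
E
```

```text
strap 99 c [ 0.4762 -0.2135  0.0718] s 0.001
lever 179 [ 0.469 -0.314  0.125] [ 0.462 -0.346  0.162] ztop 0.168
[ 0.467  -0.3143  0.1518] -> [1, 0, 0]
[ 0.4662 -0.3205  0.1463] -> [-6, 0, 6]
[ 0.4656 -0.3259  0.1401] -> [-11, 0, 12]
[ 0.465  -0.3306  0.1332] -> [-16, 0, 19]
[ 0.4645 -0.3345  0.1258] -> [-20, 0, 26]
[ 0.4641 -0.3374  0.118 ] -> [-23, 0, 34]
[ 0.4639 -0.3393  0.1099] -> [-25, 0, 42]
[ 0.4638 -0.3398  0.1064] -> [-25, 0, 45]
toolx ang 1.446 q7 2.15
```

View pics/side5.png

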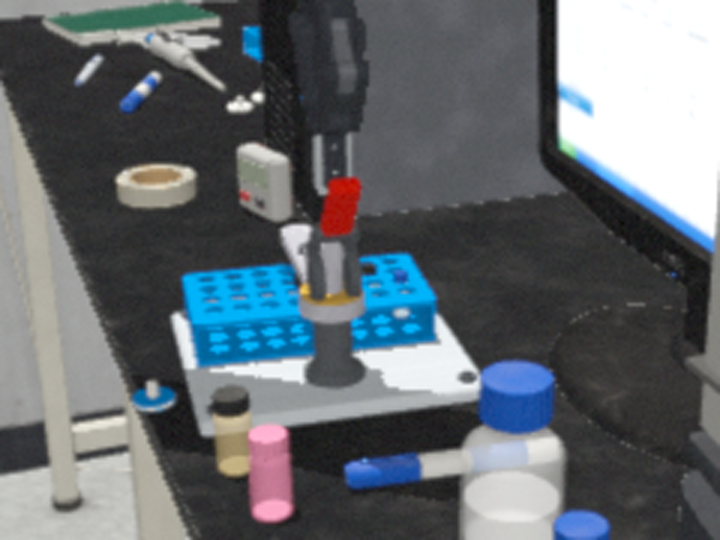

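The lever is about halfway down with the fingertip on its upper face at crop (335, 185), and the strap has stayed put. I continue down.

Request:
{"fn": "drive_tool", "kwargs": {"motion": [[[-3,0,3],0],[[-6,0,6],0],[[-9,0,9],0],[[-11,0,12],0],[[-14,0,16],0],[[-16,0,19],0],[[-18,0,23],0],[[-20,0,27],0],[[-22,0,31],0],[[-23,0,35],0],[[-24,0,39],0],[[-24,0,39],0]]}}

```text
t: 13.45
tool_pos: [0.4644, -0.3383, 0.1126]
eef_rot: [-2.354, -2.079, 0.001]
force: [-0.7, -0.1, 0.4]
gripper_width: 0.0001
```

Request:
{"fn": "drive_tool", "kwargs": {"motion": [[[-1,0,2],0],[[-1,0,4],0],[[-1,0,6],0],[[-1,0,6],0]]}}

```text
t: 13.85
tool_pos: [0.4653, -0.3392, 0.1097]
eef_rot: [2.354, 2.08, 0.003]
force: [-5.3, 4.8, 22.1]
gripper_width: -0.0003
```

```bash
python3 -c "
from h import *
im=meas(); print(env.observe()['force'].round(1))"
```

```text
strap 23 c [ 0.4704 -0.2798  0.0741] s 0.062
lever 104 [ 0.46  -0.343  0.106] [ 0.464 -0.373  0.108] ztop 0.114
[-4.7  3.3 20.8]
```

The fingertip stopped at z = 0.110 with 22 N against it, which matches the geometry of the lever at its stop. I retract straight up and away, then check.

Request:
{"fn": "drive_tool", "kwargs": {"motion": [[[0,0,-15],0],[[0,0,-60],0],[[0,0,-105],0],[[0,0,-150],0],[[0,-50,-170],0],[[0,-100,-170],0],[[0,-130,-170],0],[[0,-130,-170],0],[[0,-130,-170],0],[[0,-130,-170],0]]}}

```text
t: 14.9
tool_pos: [0.3368, -0.3231, 0.2773]
eef_rot: [2.353, 2.081, 0.0]
force: [0.2, 0.0, -1.2]
gripper_width: -0.0003
```

```bash
python3 - <<'E'
from h import *
im=meas(); cv2.imwrite("pics/side6.png",cv2.resize(im[150:330,180:420,::-1].astype(np.uint8),None,fx=3,fy=3,interpolation=cv2.INTER_CUBIC))
im,d=env.capture("top"); P=cloud("top",d); im=im.astype(int)
b=(d>0)&(P[...,0]>.33)&(P[...,0]<.62)&(P[...,1]>-.45)&(P[...,1]<-.08)
m=b&(P[...,2]>.056)&(P[...,2]<.072)&(P[...,0]>.4)&(P[...,0]<.55)&(P[...,1]>-.26)&(P[...,1]<-.13)&(im.max(-1)-im.min(-1)<40)
q=P[m]
if len(q)>20:
    l=cv2.fitLine(q[:,:2].astype(np.float32),cv2.DIST_HUBER,0,.001,.001).ravel(); v=l[:2]*np.sign(l[1]); print("top s",len(q),np.arctan2(v@jx,-v@jy).round(3),"z",np.median(q[:,2]).round(4))
k=b&(im[...,2]>im[...,0]+60)&(P[...,2]>.03)&(P[...,2]<.06)&(P[...,1]>-.3); print("rack",[np.round(x,1) for x in cv2.minAreaRect(P[k][:,:2].astype(np.float32)*1000)])
r=b&(im[...,0]>150)&(im[...,1]<90)&(im[...,2]<90)&(P[...,2]>.08); q=P[r]; l=cv2.fitLine(q.astype(np.float32),cv2.DIST_HUBER,0,.001,.001).ravel(); print("lever top",len(q),"elev deg",np.degrees(np.arcsin(abs(l[2]))).round(1),q.min(0).round(3),q.max(0).round(3))
s=env.observe(); print(s["tool_pos"].round(3),s["force"].round(1))
E
```

```text
strap 25 c [ 0.4706 -0.2778  0.0734] s 0.087
lever 156 [ 0.473 -0.323  0.107] [ 0.461 -0.374  0.109] ztop 0.114
top s 776 0.056 z 0.0658
rack [array([ 489.3, -209.2]), array([ 92.4, 144.5]), np.float64(82.4)]
lever top 379 elev deg 7.0 [ 0.457 -0.371  0.103] [ 0.478 -0.319  0.117]
[ 0.337 -0.323  0.277] [-0.1  0.2 -0.7]
```

View pics/side6.png

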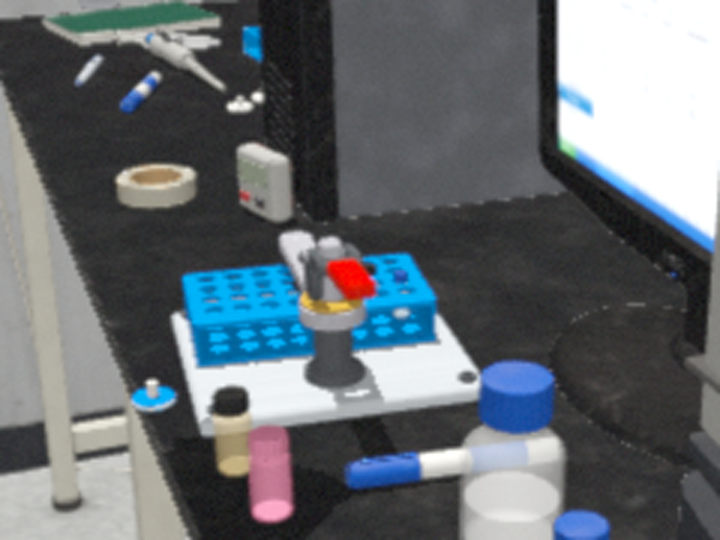

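The lever is down at crop (350, 278), lying over the post, and everything else stands as before. The strap fit of 0.056 is too close to the limit and the arm partly hides the rack, so I clear the arm and measure again.

Request:
{"fn": "drive_tool", "kwargs": {"motion": [[[50,5,0],0],[[100,10,0],0],[[150,15,0],0],[[200,20,0],0],[[250,25,0],0],[[300,30,0],0],[[350,35,0],0],[[400,40,0],0],[[450,30,0],0],[[500,20,0],0],[[500,20,0],0],[[500,20,0],0]]}}

```text
t: 16.2
tool_pos: [0.417, 0.1724, 0.2767]
eef_rot: [-2.349, -2.085, 0.002]
force: [-0.1, -0.9, 0.1]
gripper_width: 0.0001
```

```bash
python3 - <<'E'
from h import *
im,d=env.capture("top"); P=cloud("top",d); I=im; im=im.astype(int)
b=(d>0)&(P[...,0]>.33)&(P[...,0]<.62)&(P[...,1]>-.45)&(P[...,1]<-.08)
g=(im.max(-1)-im.min(-1)<30)&(im.min(-1)>100)
m=b&g&(P[...,2]>.055)&(P[...,2]<.075)&(P[...,1]>-.255)&(P[...,1]<-.13)
q=P[m]; l=cv2.fitLine(q[:,:2].astype(np.float32),cv2.DIST_HUBER,0,.001,.001).ravel(); v=l[:2]*np.sign(l[1]); print("strap s line",len(q),np.arctan2(v@jx,-v@jy).round(3),"z",np.median(q[:,2]).round(4), "rect",cv2.minAreaRect(q[:,:2].astype(np.float32)*1000))
c=q[q[:,1]<-.0].mean(0)[:2]-post; print("from post s",np.arctan2(c@jx,-c@jy).round(3))
k=b&(im[...,2]>im[...,0]+60)&(P[...,2]>.03)&(P[...,2]<.06)&(P[...,1]>-.3); print("rack",cv2.minAreaRect(P[k][:,:2].astype(np.float32)*1000))
r=b&(im[...,0]>150)&(im[...,1]<90)&(im[...,2]<90)&(P[...,2]>.08); q=P[r]; l=cv2.fitLine(q[:,:2].astype(np.float32),cv2.DIST_HUBER,0,.001,.001).ravel(); v=l[:2]*np.sign(l[1]); print("lever s",np.arctan2(v@jx,-v@jy).round(3),q.mean(0).round(4))
for n in("bottle","marker","amber_vial","filter"):
    print(n,[np.round(c2w("top",x["point"]),3).tolist() for x in env.boxes_of("top",n)[:2]])
cv2.imwrite("pics/top7.png",cv2.resize(I[200:380,160:400,::-1],None,fx=3,fy=3,interpolation=cv2.INTER_CUBIC))
E
```

```text
strap s line 783 0.026 z 0.066 rect ((480.64959716796875, -203.5042266845703), (105.44595336914062, 24.036279678344727), 83.84797668457031)
from post s 0.01
rack ((477.927734375, -207.7288055419922), (92.46664428710938, 167.8428497314453), 82.66751098632812)
lever s 0.049 [ 0.4673 -0.3455  0.1113]
bottle [[0.502, -0.49, 0.067], [0.494, -0.588, 0.045]]
marker [[0.5, -0.415, 0.02], [0.387, -0.362, 0.053]]
amber_vial [[0.501, -0.491, 0.071], [0.387, -0.361, 0.05]]
filter [[0.354, -0.256, 0.005]]
```

View pics/top7.png

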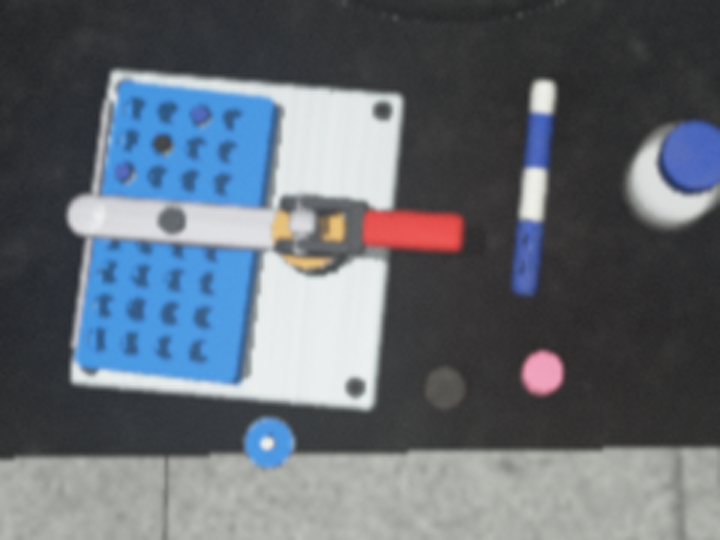

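The strap's long axis (83.8°) agrees with the plate (84.2°), so the strap is at about 0. Its top dropped about 9 mm. The rack is unmoved (478, −208) and the other things are where they were. I hand in.

```bash
python3 -c "
from bench import env
print(env.job_done())"
```

```text
the job is handed in; nothing more can be done
None
```

The rack is clamped down and the job is handed in; the hand-in gave no verdict. With shut fingers I swung the strap across until the push force rose to about 11 N at its stop. I backed off, then pushed the red lever down until it stopped at about 22 N, and moved the arm clear. The clock read about 16 s of the 53 s allowed.

**Last checks, with the arm clear:**
- **Strap:** within about 0.03 rad of fully across. Its top dropped about 9 mm, the full travel.
- **Lever:** 7° above level, against 6° at its stop.
- **Rack:** within about 1 mm of its starting position.
- **Vials and loose things:** the vials stand in the rack. The bottle, marker, amber vial and filter are within about 5 mm of where they started, which is as good as the camera reads.

**What disagreed or was not checked:**
- **Strap angle:** two earlier readings after the lever push came out high, at 0.056 (arm partly hiding the rack) and 0.087 rad (few points). The clear view gave 0.01–0.026.
- **Lever direction:** a fit to the red grip gave 0.049 rad, higher than the strap fit but still under the 0.06 limit.
- **Foot force:** the foot's force on the rack could not be measured. I inferred it from the strap's drop and the lever being at its stop.

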